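# Set up a feed roller on V-blocks for a run-out check

### The job

Set the blue feed roller up for a run-out check on the granite plate: stand the low steel V-block next to the brass stop pillar and the tall red one further along, both vees in line with the pillar along the plate's long side, then lay the roller across them so that it sits level, its thick journal in the low block and its thin journal in the tall one, each block under the middle of its journal, and its thick end about 10 mm short of the pillar. Last of all, with the roller in place, stand the dial indicator on the plate behind the roller (the side away from the robot), its stylus square on to the middle of the blue barrel and about 15 mm short of it. Leave the spare set-up block where it is, and do not shift the things already set up.

Things in the scene. Friction and masses are not known exactly. Their poses are not given: they have to be found in the camera images.
- plate: Grey granite plate, fixed: 200 mm deep (its x) by 300 mm long (its y), 50 mm thick; origin in the middle of its underside, so its top is at z = 50 mm. Its x axis points away from the robot, within 0.15 rad.
- stop: Brass stop pillar, fixed on the plate near its left or right end (it varies), 125 mm from the plate's middle along the plate's y and 45 mm nearer the robot (plate x = -45 mm); round, 24 mm diameter, 58 mm tall; origin at the centre of its foot, on the plate's top. A flat steel plug marks the unused place at the other end.
- low_v: Low V-block, bright steel, loose, 0.3 to 0.5 kg: 50 mm wide (its x), 30 mm long along the vee (its y), 40 mm tall; 90 degree vee open at the top along its y, vertex 22 mm above its foot; flat sides at x = +-25 mm to grip. Origin at the centre of its underside; a half turn makes no difference. Starts on the bench.
- tall_v: Tall V-block, red with a steel vee, loose, 0.3 to 0.6 kg: 50 mm wide (its x), 30 mm long along the vee (its y), 48 mm tall; 90 degree vee open at the top along its y, vertex 30.5 mm above its foot; flat sides at x = +-25 mm to grip. Origin at the centre of its underside; a half turn makes no difference. Starts on the bench.
- roller: Feed roller, 0.4 to 0.6 kg, axis along its x, origin on the axis at mid-barrel. Blue barrel 44 mm diameter, x = -30 to 30 mm; thick steel journal 28 mm diameter, x = 30 to 85 (middle 57); thin one 16 mm, x = -30 to -85 (middle -57). Starts level in a wooden rack, axis 45 mm above the bench, finger room by the barrel down to 12 mm above the bench; in the vees its axis is 41.8 mm above the plate.
- indicator: Dial indicator, loose, 0.55 kg: dark base 58 mm (its x) by 46 mm (its y), 48 mm tall; upright steel post, 12 mm diameter, from the base's middle to 140 mm, free to grip above 85 mm; small white dial (top at 77 mm) on its -x side with a thin stylus along -x, tip at x = -65 mm, 44 mm above the foot. Origin at the centre of its underside. Starts on the bench.
- setup_block: Spare set-up block, dark steel with rows of black holes, lying flat, loose: 50 mm (its x) by 75 mm (its y) by 25 mm tall, origin at the centre of its underside. Not needed: leave it alone.

How it is judged:
By the outcome, as a careful person would: the job done as asked, in the order asked, and still so for the second after the job is handed in, with the robot touching nothing.
It also fails if it takes over 118 s, if anything falls off the work surface, if the arm or the gripper's body presses on something with over 40 N, if the wrist force passes 120 N, or if a joint passes its speed limit or range.

### The arm

A 6-joint arm with a two-finger parallel gripper is mounted at the origin on the work surface. World frame = base frame: x ahead of the robot, y to its left, z up, the work surface at z = 0. Lengths are in m, angles in rad, forces in N, time in s.
With the tool pointing down it reaches from about 0.35 to 0.775 m from the base axis. Payload 7.3 kg.
Tool frame: the origin (TCP) lies at the centre of the arm's flange, where the gripper is bolted on; the fingertips stand 178 mm ahead of it and the grasp point (between the pads) lies 159 mm ahead of it; z points along the fingers, y is the line along which they close (so a half turn about z gives the same grasp; the last joint's range is limited). The gripper opens to 92 mm and grips with 3 to 60 N. Pads are 19 mm wide; open, the fingers measure 130 mm over their backs; the gripper's body (75 mm by 190 mm) begins 47 mm behind the grasp point.
Start: joints at [-1.464, 0.342, 1.524, -0, 1.275, -0.146], TCP at [0.131, -0.508, 0.405] pointing down, gripper open.
Joint ranges: [-2.53, 2.53], [-0.77, 2.02], [0.04, 2.7], [-1, 4.14], [0.28, 2.66], [-3.11, 3.11]. Speed limits (rad/s): [2.57, 2.57, 3.14, 3.14, 3.14, 3.14].

### API

Orientations are given as [roll, pitch, yaw] about the fixed x, y, z axes, in that order (R = Rz(yaw) Ry(pitch) Rx(roll)).
In Python, from cell import robot gives the robot as it stands.
- The arm moves only by the tool run_rows, called after ">>>" in YAML: its name, and indented under it one key for each argument. Schema: {"type":"object","properties":{"steps":{"type":"array","items":{"type":"object","properties":{"pos":{"type":"array","items":{"type":"number"},"minItems":3,"maxItems":3},"r":{"type":"array","items":{"type":"number"},"minItems":3,"maxItems":3}},"additionalProperties":false},"minItems":1,"maxItems":8},"jaw":{"type":"number"},"grip_force":{"type":"number"},"only":{"type":"string"},"quiet":{"type":"boolean"},"lines":{"type":"string"}},"required":["steps"],"additionalProperties":false}. steps is a list of rows, 1 to 8 of them, each an object with the fields pos (a list: dx, dy, dz in m), r (a list: a rotation vector rx, ry, rz in rad); a field left out counts as zero; each row shifts and turns the commanded pose from where the row before left it, along the tool's axes as they then stand; what a row does not reach is not made up. A row lasts 1/12 s, in which the tool goes at most 0.0417 m and 0.125 rad, less where a joint would pass 70% of its speed; a pose out of reach is approached as far as the arm can. jaw is the finger opening in m, set as the call begins (left out keeps the last). The fingers move at their own pace and stop on an object; grip_force is the grip in N (left out, the last holds). Time passes only in rows, so rows that do not move let the fingers close. The tool returns the time, the measured TCP pose, the force, the opening and the grip force at its end. only (a regular expression) keeps the lines of the reply that match it, lines (a string "A,B") keeps lines A to B, and quiet returns only ok. Input that does not fit is refused with a message, and nothing moves.
- robot.observe(): the state, without advancing time (a new reading comes with each control period).
- robot.read_camera(name): name is "scene" or "side" or "wrist"; returns a dict with "image" (480x640x3 uint8, red, green, blue), "fx", "fy", "cx", "cy" (pixels), "k1" (the pictures are not rectified: a ray, as slopes to the right and down, at radius r is drawn at 1 + k1 r^2 times it, then the intrinsics apply), "pose" (4x4, takes a point from camera to world coordinates). Camera axes: x right, y down, z forward; pixel columns grow to the right and rows downward; lengths in m; the calibration is good to about 2 mm. A picture is of the moment at which its call begins. There is no depth.
- robot.hand_in(): hands the job in; it is judged then, once.
The state is a dict: "time": time; "qpos": joint angles; "qvel": joint speeds; "joint_efforts": joint torques, N m; "tool_pos": TCP position; "tool_rot": TCP orientation; "contact_force": force on the tool from outside, world axes, zero at the start; "torque": the same for the moment, N m; "opening": finger opening in m; "grip_force": force on a finger pad.
Only numpy, scipy, OpenCV 4.12 (cv2) and the standard library are available. Lean on these libraries where they do the work, as an engineer would, in place of code of your own. Each camera call takes 0.05 s, during which the arm holds its last target. There are 200 camera calls.

## Working session

There is one attempt and no reset: what is moved stays moved. The work goes in short steps, Python scripts to look and compute and a tool call to move; the robot and the scene stay as the last step left them, time stands still between calls to the robot, and variables do not carry over. Pictures are saved under pics/ and viewed, at most 14 in all, crops included, and the job is handed in when it is done.

```bash
ls; mkdir -p pics
```

Create h.py:
```python
import numpy as np, cv2, pickle
from scipy.spatial.transform import Rotation as R
def snap(n,f):
    from cell import robot
    c=robot.read_camera(n); pickle.dump(c,open(f'pics/{f}.pkl','wb'))
    cv2.imwrite(f'pics/{f}.png',c['image'][:,:,::-1]); return c
def load(f): return pickle.load(open(f'pics/{f}.pkl','rb'))
def ray(c,u,v):
    d=np.array([(u-c['cx'])/c['fx'],(v-c['cy'])/c['fy']]); s=d.copy()
    for _ in range(20): s=d/(1+c['k1']*(s@s))
    P=np.array(c['pose']); return P[:3,3],P[:3,:3]@np.r_[s,1]
def at(c,u,v,z):
    o,d=ray(c,u,v); return o+d*(z-o[2])/d[2]
def proj(c,p):
    P=np.array(c['pose']); q=(np.atleast_2d(p)-P[:3,3])@P[:3,:3]; s=q[:,:2]/q[:,2:]
    s=s*(1+c['k1']*(s**2).sum(1,keepdims=True))
    return s*[c['fx'],c['fy']]+[c['cx'],c['cy']]
```

Run:
```python
from h import *
from cell import robot
for n in ['scene','side','wrist']:
    c=snap(n,n+'0'); print(n,c['fx'],c['k1'],np.round(c['pose'],3).tolist())
print(robot.observe())
```

```text
pics
scene 592.9402837303746 -0.08883131842801323 [[0.416, 0.548, -0.726, 1.584], [0.909, -0.244, 0.337, -0.488], [0.007, -0.8, -0.6, 0.977], [0.0, 0.0, 0.0, 1.0]]
side 548.4948489070385 0.05184624369566243 [[0.997, -0.054, 0.051, 0.487], [-0.075, -0.749, 0.658, -0.675], [0.003, -0.66, -0.751, 0.811], [0.0, 0.0, 0.0, 1.0]]
wrist 383.5341250874738 -0.026220947631673153 [[0.249, -0.935, -0.253, 0.199], [-0.968, -0.241, -0.063, -0.491], [-0.003, 0.26, -0.965, 0.383], [0.0, 0.0, 0.0, 1.0]]
{'time': 0.15, 'qpos': array([-1.46402530e+00,  3.42559406e-01,  1.52477445e+00, -4.30704104e-06,
        1.27540424e+00, -1.46009112e-01]), 'qvel': array([-1.65873104e-03, -2.41666973e-03, -3.64855282e-03, -1.50196067e-03,
        8.91022954e-05,  6.03351516e-04]), 'joint_efforts': array([ 1.62246557e-03, -4.31469369e+01, -2.44353533e+01,  7.16858497e-02,
        5.37274650e-02, -7.93931645e-05]), 'tool_pos': array([ 0.13130694, -0.50821669,  0.40421427]), 'tool_rot': array([-3.14045880e+00, -1.62576069e-04,  2.52781302e-01]), 'contact_force': array([ 0.63083907,  0.49012211, -0.15002214]), 'torque': array([ 0.01448412, -0.00915912, -0.04769174]), 'grip_force': 0.0, 'opening': 0.09154993362298966}
```

View pics/scene0.png

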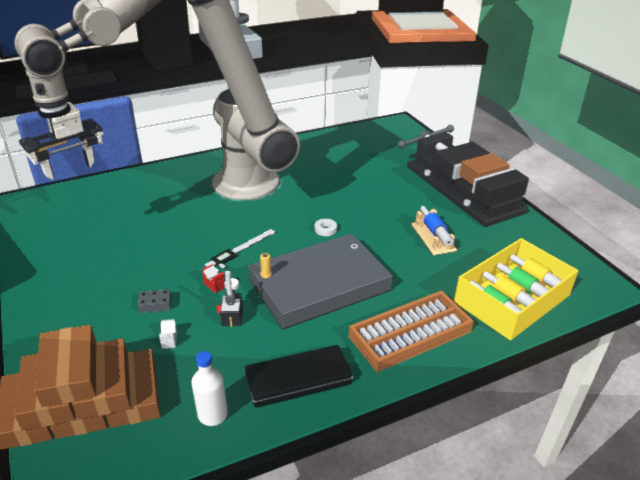

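View pics/side0.png

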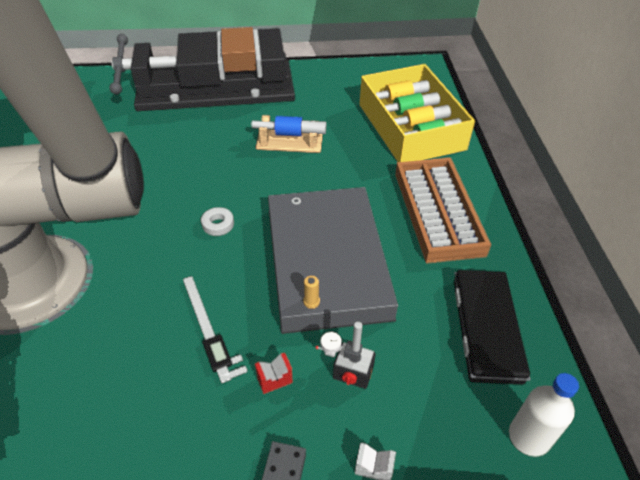

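The side view shows the stop at (312,292) at the plate's -y end, the tall V at (273,372), the low V at (375,462), the indicator at (352,365) and the roller at (290,127) with its thick end to the right. I'll crop in for corners.

Run:
```python
from h import *
a=load('side0')['image'][:,:,::-1]; b=load('scene0')['image'][:,:,::-1]
r=lambda i,s:cv2.resize(i,None,fx=s,fy=s,interpolation=cv2.INTER_CUBIC)
cv2.imwrite('pics/c1.png',r(a[330:480,240:440],4))
m=np.zeros((600,800,3),np.uint8)
m[:600,:400]=r(b[205:355,135:235],4); m[:,400:]=r(b[205:355,225:325],4)
cv2.imwrite('pics/c2.png',m)
m=np.zeros((600,800,3),np.uint8)
x=r(a[105:165,240:340],4); m[:240,:400]=x; x=r(b[195:255,400:475],4);m[:240,400:700]=x
x=r(a[180:340,255:410],2); m[250:570,:310]=x; x=r(b[225:335,235:400],2); m[250:470,400:730]=x
cv2.imwrite('pics/c3.png',m)
```

```text
(no output)
```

View pics/c1.png

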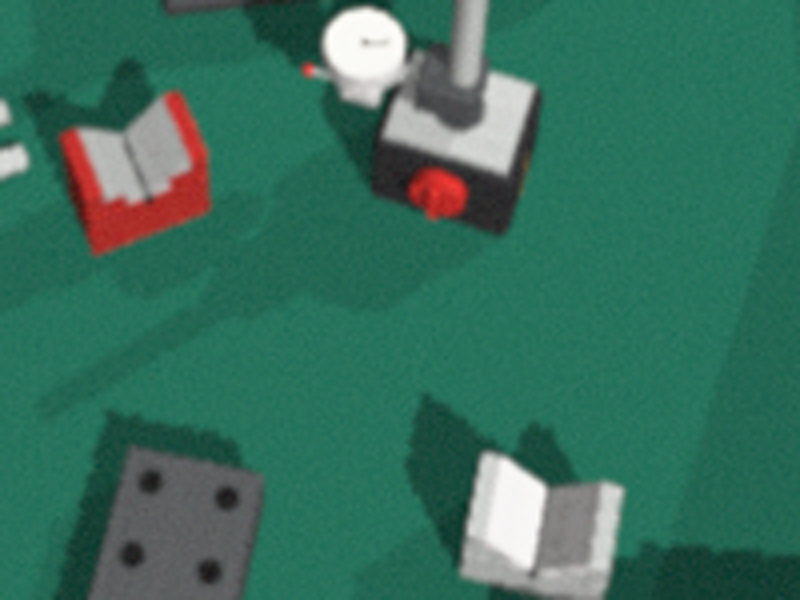

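View pics/c2.png

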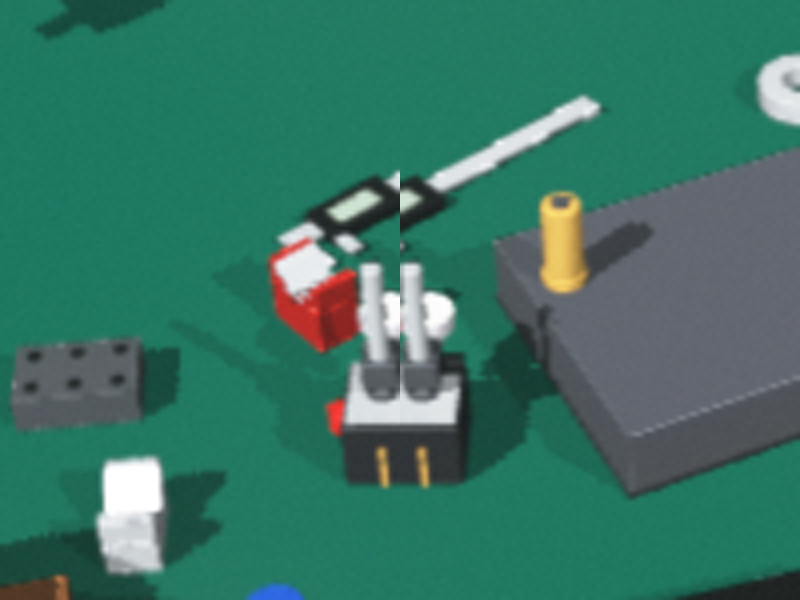

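View pics/c3.png

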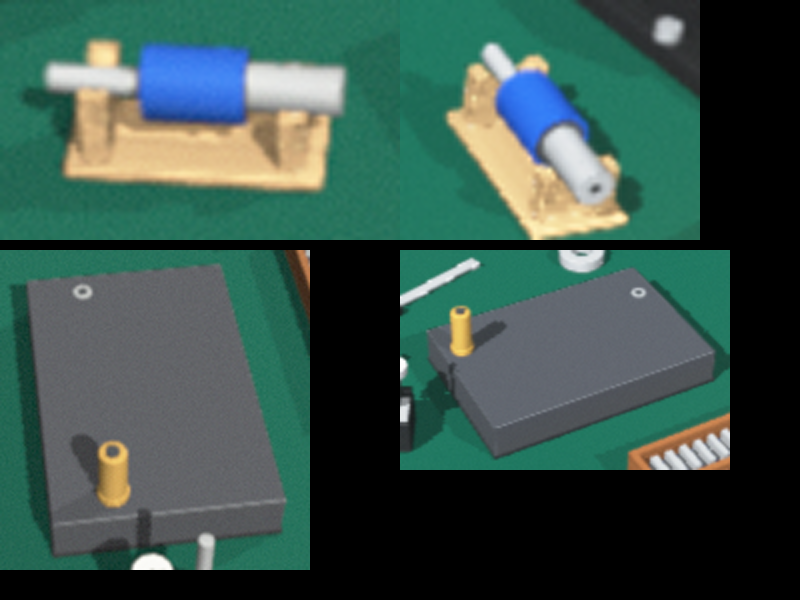

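Create fit.py:
```python
from h import *
from scipy.optimize import least_squares
def fit(obs,z,x0):
    # obs: list of (cam, [(model mm),(px)])
    def xf(p,m): return R.from_euler('z',p[2]).apply(np.array(m)/1000.)+[p[0],p[1],z]
    def f(p): return np.concatenate([(proj(c,xf(p,[a for a,_ in o]))-[b for _,b in o]).ravel() for c,o in obs])
    s=least_squares(f,x0,loss='soft_l1'); return s.x,f(s.x).reshape(-1,2)
```

Create fit0.py:
```python
from fit import *
S,C=load('side0'),load('scene0')
def sh(o,f): return [(m,f(*p)) for m,p in o]
c1=lambda u,v:(240+u/4-.4,330+v/4-.4); c2=lambda u,v:(135+u/4-.4,205+v/4-.4); I=lambda u,v:(u,v)
p3=lambda u,v:(255+u/2,180+(v-250)/2); q3=lambda u,v:(235+(u-400)/2,225+(v-250)/2)
r3=lambda u,v:(240+u/4-.4,105+v/4-.4); s3=lambda u,v:(400+(u-400)/4-.4,195+v/4-.4)
D={}
D['plate']=(0,[.6,.0,0],sh([((-100,150,50),(28,281)),((100,150,50),(221,266)),((100,-150,50),(284,500)),((-100,-150,50),(53,522)),((-45,-125,108),(113,447)),((-45,125,50),(82,292))],p3),
 sh([((-100,-150,50),(428,330)),((100,-150,50),(496,428)),((100,150,50),(714,352)),((-100,150,50),(633,268)),((-45,-125,108),(460,311)),((-45,125,50),(638,293))],q3))
D['tall']=(0,[.4,-.2,.3],sh([((-25,15,48),(62,135)),((25,15,48),(178,92)),((25,-15,48),(208,152)),((-25,-15,0),(97,254)),((25,-15,0),(210,212))],c1),
 sh([((25,-15,0),(320,350)),((25,15,0),(360,340)),((25,15,48),(357,275)),((25,-15,48),(322,300)),((-25,-15,48),(272,258)),((-25,15,48),(312,240))],c2))
D['low']=(0,[.6,-.4,-.2],sh([((-25,15,40),(485,452)),((25,15,40),(625,487)),((25,-15,40),(612,570)),((-25,-15,40),(463,550)),((0,15,22),(547,487)),((0,-15,22),(532,578))],c1),
 sh([((25,-15,0),(107,572)),((25,15,0),(163,570)),((25,-15,40),(98,520)),((25,15,40),(163,515)),((-25,-15,40),(105,462)),((-25,15,40),(158,458))],c2))
D['ind']=(0,[.55,-.2,-.2],sh([((-29,-23,48),(380,140)),((29,-23,48),(510,172)),((29,23,48),(540,85)),((29,-23,0),(503,235)),((-29,-23,0),(372,190)),((-65,0,44),(308,70))],c1)+[((0,0,140),(358,324))],
 [((29,-23,48),(221,311)),((29,-23,0),(221,326)),((29,23,48),(242,311)),((29,23,0),(242,326)),((-29,23,48),(242,294.5)),((0,0,140),(228,271.5))])
D['roller']=(.045,[.45,.3,0],sh([((-85,0,0),(48,76)),((-30,0,0),(143,81)),((30,0,0),(245,86)),((85,0,0),(340,91))],r3),
 sh([((85,0,0),(595,188)),((-85,0,0),(490,50))],s3))
if __name__=='__main__':
  for k,(z,x0,a,b) in D.items():
    x,r=fit([(S,a),(C,b)],z,x0); print(k,np.round(x,4),np.round(r,1).tolist())
```

```bash
python3 fit0.py
```

```text
plate [0.5604 0.0018 0.0519] [[-0.8, -0.7], [0.1, -1.5], [1.4, 0.1], [-0.9, 1.3], [-0.0, 2.2], [0.5, -0.0], [-0.6, -0.2], [-0.7, 0.1], [1.5, -0.6], [0.6, -1.0], [0.5, 0.2], [0.6, -0.0]]
tall [ 0.454  -0.2409  0.321 ] [[-0.2, -0.4], [0.9, -0.4], [0.1, 0.2], [-0.6, 0.7], [0.5, 0.1], [1.1, 1.3], [0.9, -1.5], [0.0, -0.1], [-1.2, -1.0], [-0.4, -0.1], [-0.5, -0.7]]
low [ 0.5931 -0.3908 -0.2959] [[-1.1, 0.7], [-1.0, -0.1], [-0.4, 0.7], [0.8, -2.7], [-0.2, 0.9], [0.4, -0.8], [0.8, 0.8], [0.3, 0.2], [0.3, 1.2], [-2.2, 1.3], [0.1, -0.1], [0.2, -0.1]]
ind [ 0.582  -0.2346 -0.3965] [[-2.1, -1.0], [1.4, 1.8], [1.3, -1.2], [1.0, 0.8], [-0.8, 1.5], [-1.3, -0.6], [-0.2, -0.1], [-0.4, 0.2], [1.4, 0.3], [-1.2, -0.1], [0.2, 0.0], [0.4, -0.5], [0.4, 0.2]]
roller [ 0.5021  0.3813 -0.1554] [[-0.2, 0.3], [-0.4, 0.3], [-0.0, 0.4], [-0.0, 0.3], [0.6, -0.1], [0.8, 0.5]]
```

Create go.py:
```python
import sys; from h import *
from cell import robot
# go.py x y zgrasp yaw : needed dx,dy,dz in CURRENT tool axes, and rz
def main(x,y,z,yaw):
    s=robot.observe(); T=R.from_euler('xyz',s['tool_rot']); p=np.array([x,y,z+.159])
    d=T.inv().apply(p-s['tool_pos']); r=R.from_euler('xyz',[np.pi,0,yaw])
    rv=(T.inv()*r).as_rotvec()
    a=r.inv().apply(p-s['tool_pos'])
    print('t',round(s['time'],2),'now',np.round(d,4),'rv',np.round(rv,4),'d after turn',np.round(a,4),'n',round(np.linalg.norm(d)/.0417,1))
def plate(px,py,P=(.5604,.0018,.0519)):
    return np.array(P[:2])+R.from_euler('z',P[2]).as_matrix()[:2,:2]@[px/1000,py/1000]
if __name__=='__main__':
    a=[float(v) for v in sys.argv[1:]]; main(*a)
```

```text
(no output)
```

>>> run_rows:
  steps:
    - {"r":[0, 0, -0.12]}
    - {"r":[0, 0, -0.12]}
    - {"r":[0, 0, -0.12]}
    - {"r":[0, 0, -0.12]}
    - {"r":[0, 0, -0.12]}
    - {"r":[0, 0, -0.12]}
    - {"r":[0, 0, -0.12]}
    - {"r":[0, 0, -0.12]}
  jaw: 0.092
  grip_force: 30

```text
time: 0.82
tool_pos: [0.1313, -0.5082, 0.4044]
tool_rot: [-3.141, -0.001, 1.219]
contact_force: [-0.7, 0.3, 0.4]
opening: 0.0914
grip_force: 0.0
```

>>> run_rows:
  steps:
    - {"r":[0, 0, -0.062]}
    - {}

```text
time: 0.98
tool_pos: [0.1313, -0.5082, 0.4044]
tool_rot: [-3.141, -0.001, 1.277]
contact_force: [-0.7, 1.7, -0.5]
opening: 0.0916
grip_force: 0.0
```

```bash
python3 go.py .5931 -.3908 .2 1.275; python3 -c "
from go import *
for k,q in dict(low=(-45,-75),tall=(-45,39),rol=(-45,-18),ind=(57,-18)).items(): print(k,plate(*q))"
```

```text
t 0.98 now [0.2461 0.408  0.0455] rv [-0.0003 -0.0006  0.002 ] d after turn [0.2469 0.4075 0.0454] n 11.5
low [ 0.51935135 -0.07543346]
tall [0.5134374  0.03841303]
rol [ 0.51639437 -0.01851021]
ind [ 0.61825703 -0.01321879]
```

>>> run_rows:
  steps:
    - {"pos":[0.0206, 0.034, 0.0038]}
    - {"pos":[0.0206, 0.034, 0.0038]}
    - {"pos":[0.0206, 0.034, 0.0038]}
    - {"pos":[0.0206, 0.034, 0.0038]}
    - {"pos":[0.0206, 0.034, 0.0038]}
    - {"pos":[0.0206, 0.034, 0.0038]}
    - {"pos":[0.0206, 0.034, 0.0038]}
    - {"pos":[0.0206, 0.034, 0.0038]}

```text
time: 1.65
tool_pos: [0.4414, -0.4291, 0.374]
tool_rot: [-3.141, -0.0, 1.272]
contact_force: [-0.3, -1.1, 0.3]
opening: 0.0921
grip_force: 0.0
```

>>> run_rows:
  steps:
    - {"pos":[0.0206, 0.034, 0.0038]}
    - {"pos":[0.0206, 0.034, 0.0038]}
    - {"pos":[0.0206, 0.034, 0.0038]}
    - {"pos":[0.0206, 0.034, 0.0038]}
    - {}
    - {}

```text
time: 2.15
tool_pos: [0.5955, -0.3895, 0.357]
tool_rot: [-3.139, -0.001, 1.276]
contact_force: [0.5, -0.1, -0.7]
opening: 0.0919
grip_force: 0.0
```

```bash
python3 go.py .5931 -.3908 .2 1.275; python3 -c "
from h import *
snap('wrist','w1')"
```

```text
t 2.15 now [-0.002  -0.0019 -0.002 ] rv [-0.0024 -0.0008  0.0011] d after turn [-0.002  -0.0019 -0.002 ] n 0.1
```

View pics/w1.png

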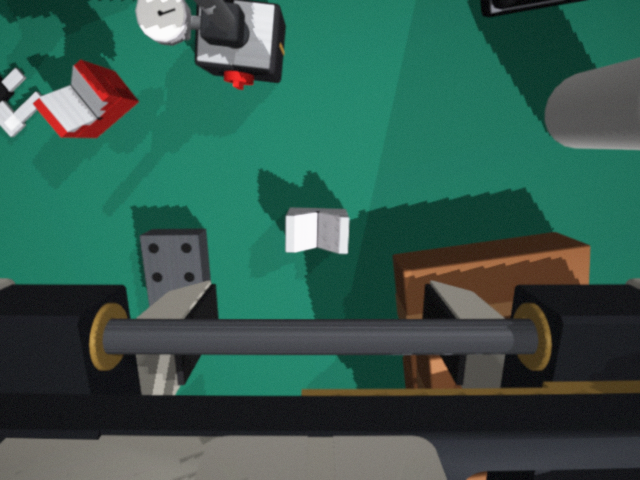

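The low V is at (318,230). A brown box stands to its right, with its corner at (395,255), so I'll check clearance to it and refine the block pose.

Run:
```python
from h import *
w=load('w1');C=load('scene0');b=C['image'][:,:,::-1].copy()
for z in (0.03,.04,.05,.06,.08,.1,.13):
    p=at(w,395,255,z);q=at(w,590,242,z); print(z,np.round(p,3),np.round(q,3),proj(C,p).round(0),proj(C,q).round(0))
print('low vertices', at(w,317,210,.022),at(w,317,250,.022), 'ridge', at(w,286,210,.04),at(w,287,251,.04),at(w,350,209,.04),at(w,348,253,.04))
m=cv2.resize(b[310:450,0:200],None,fx=4,fy=4); cv2.imwrite('pics/c4.png',m)
```

```text
0.03 [ 0.648 -0.428  0.03 ] [ 0.807 -0.464  0.03 ] [[157. 352.]] [[157. 412.]]
0.04 [ 0.647 -0.424  0.04 ] [ 0.8  -0.46  0.04] [[158. 348.]] [[158. 406.]]
0.05 [ 0.646 -0.421  0.05 ] [ 0.794 -0.455  0.05 ] [[158. 344.]] [[158. 400.]]
0.06 [ 0.645 -0.418  0.06 ] [ 0.788 -0.45   0.06 ] [[159. 340.]] [[159. 393.]]
0.08 [ 0.642 -0.411  0.08 ] [ 0.775 -0.441  0.08 ] [[160. 332.]] [[161. 381.]]
0.1 [ 0.64  -0.404  0.1  ] [ 0.763 -0.432  0.1  ] [[162. 323.]] [[162. 368.]]
0.13 [ 0.637 -0.394  0.13 ] [ 0.744 -0.418  0.13 ] [[164. 310.]] [[165. 349.]]
low vertices [ 0.59614207 -0.37400171  0.022     ] [ 0.58605117 -0.40691035  0.022     ] ridge [ 0.57407928 -0.36404164  0.04      ] [ 0.56442529 -0.39591206  0.04      ] [ 0.62211586 -0.37780877  0.04      ] [ 0.61085473 -0.41173885  0.04      ]
```

View pics/c4.png

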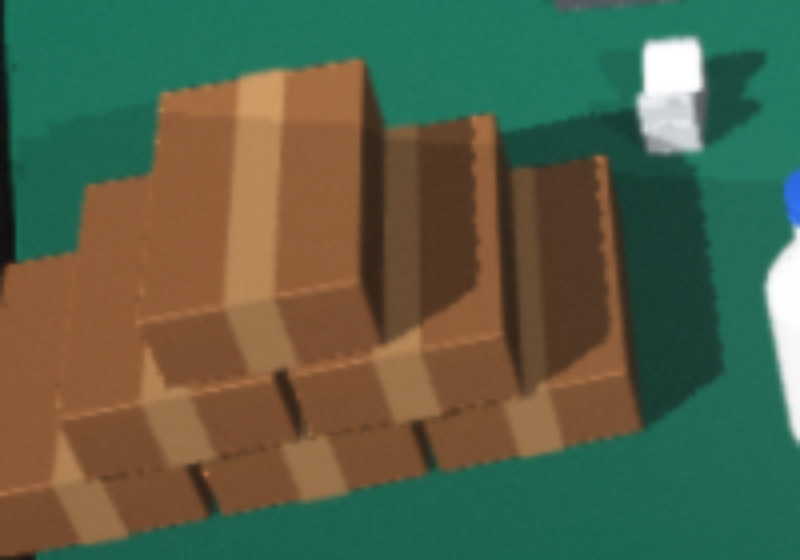

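Run:
```python
from h import *
C=load('scene0')
for n,u,v,z in [('L1near',150,349,.043),('L1far',157,403,.043),('L2near',123.5,339,.086),('L2far',125,393,.086),('L3near',91,325,.129),('L3far',90,380,.129)]: print(n,at(C,u,v,z).round(3))
```

```bash
python3 go.py .592 -.3905 .026 1.275
```

```text
L1near [ 0.647 -0.44   0.043]
L1far [ 0.795 -0.459  0.043]
L2near [ 0.639 -0.487  0.086]
L2far [ 0.784 -0.511  0.086]
L3near [ 0.618 -0.542  0.129]
L3far [ 0.766 -0.565  0.129]
t 2.2 now [-0.0007 -0.0016  0.1729] rv [-0.002  -0.0002 -0.0004] d after turn [-0.0007 -0.002   0.1729] n 4.1
```

>>> run_rows:
  steps:
    - {"pos":[-0.0007, -0.0018, 0.035]}
    - {"pos":[0, 0, 0.035]}
    - {"pos":[0, 0, 0.035]}
    - {"pos":[0, 0, 0.03]}
    - {"pos":[0, 0, 0.02]}
    - {"pos":[0, 0, 0.018]}
    - {}
  jaw: 0.072
  grip_force: 30

```text
time: 2.78
tool_pos: [0.5892, -0.3914, 0.1823]
tool_rot: [-3.135, -0.002, 1.272]
contact_force: [-0.4, 0.8, -0.7]
opening: 0.0722
grip_force: 0.0
```

>>> run_rows:
  steps:
    - {}
    - {}
    - {}
    - {}
    - {}
    - {}
  jaw: 0.03
  grip_force: 40

```text
time: 3.28
tool_pos: [0.5918, -0.3915, 0.1883]
tool_rot: [3.14, 0.002, 1.275]
contact_force: [-2.7, -1.1, 6.5]
opening: 0.05
grip_force: 39.9
```

```bash
python3 go.py .592 -.3905 .026 1.275
```

```text
t 3.28 now [ 0.001  -0.0001  0.0033] rv [ 0.0019  0.0016 -0.0003] d after turn [ 0.001  -0.0001  0.0033] n 0.1
```

>>> run_rows:
  steps:
    - {"pos":[0, 0, -0.02]}
    - {"pos":[0, 0, -0.036]}
    - {"pos":[0, 0, -0.036]}
    - {"pos":[0, 0, -0.036]}
    - {"pos":[0, 0, -0.036]}
    - {"pos":[0, 0, -0.036]}
    - {"pos":[0, 0, -0.018]}
    - {}

```text
time: 3.95
tool_pos: [0.5919, -0.3909, 0.4104]
tool_rot: [3.132, 0.004, 1.275]
contact_force: [-0.9, -0.4, -2.6]
opening: 0.0495
grip_force: 39.9
```

```bash
python3 go.py .5194 -.0754 .2 1.6227
```

```text
t 3.95 now [ 0.2808 -0.1618  0.0488] rv [ 0.0089  0.0056 -0.3477] d after turn [ 0.3188 -0.0561  0.0514] n 7.9
```

>>> run_rows:
  steps:
    - {"r":[0, 0, -0.116]}
    - {"r":[0, 0, -0.116]}
    - {"r":[0, 0, -0.116]}
    - {"pos":[0.03, -0.006, 0]}
    - {"pos":[0.04, -0.007, 0]}
    - {"pos":[0.04, -0.007, 0]}
    - {"pos":[0.04, -0.007, 0]}
    - {"pos":[0.04, -0.007, 0]}

```text
time: 4.62
tool_pos: [0.5467, -0.2011, 0.4016]
tool_rot: [-3.138, -0.002, 1.622]
contact_force: [1.5, 0.8, -2.7]
opening: 0.0497
grip_force: 39.9
```

>>> run_rows:
  steps:
    - {"pos":[0.04, -0.007, 0.01]}
    - {"pos":[0.04, -0.007, 0.01]}
    - {"pos":[0.035, -0.006, 0.01]}
    - {"pos":[0.01, -0.002, 0.01]}
    - {}
    - {}
    - {}

```text
time: 5.2
tool_pos: [0.5198, -0.0803, 0.3637]
tool_rot: [-3.141, 0.0, 1.622]
contact_force: [0.2, -0.2, -3.6]
opening: 0.0497
grip_force: 39.9
```

```bash
python3 go.py .5194 -.0754 .15 1.6227
python3 -c "
from h import *
snap('wrist','w2')"
```

```text
t 5.2 now [ 0.005  -0.0001  0.0547] rv [-0.0004  0.0003 -0.0002] d after turn [ 0.0049 -0.0001  0.0547] n 1.3
```

View pics/w2.png

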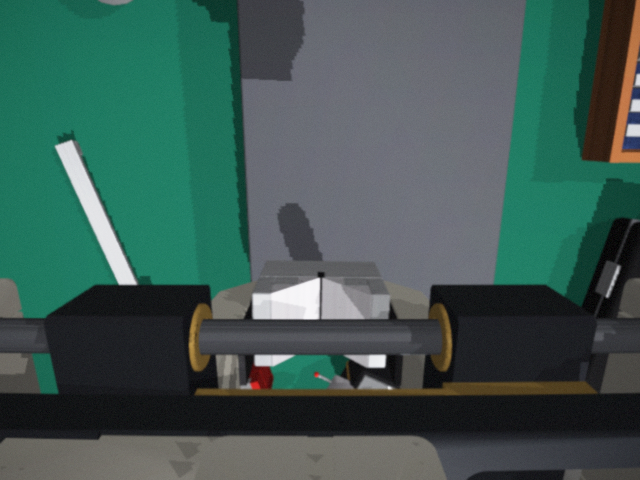

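The plate's long edges run (238,0)-(251,282) on the left and (523,0)-(495,282) on the right. The low V is square in the fingers.

Run:
```python
from h import *
w=load('w2'); g=cv2.GaussianBlur(w['image'].astype(float),(3,3),0)
sat=g[:,:,1]-g[:,:,2]  # green minus blue
for n,u0 in (('L',(238,251)),('R',(523,495))):
    P=[]
    for v in range(10,270,6):
        u=u0[0]+(u0[1]-u0[0])*v/282; k=np.arange(int(u)-9,int(u)+10); e=np.diff(sat[v,k]); i=np.abs(e).argmax()
        if abs(e[i])>6: P.append(at(w,k[i]+.5,v,.05))
    P=np.array(P); F=np.polyfit(P[:,1],P[:,0],1); r=P[:,0]-np.polyval(F,P[:,1])
    ok=abs(r)<.003; F=np.polyfit(P[ok,1],P[ok,0],1)
    print(n,len(P),ok.sum(),'yaw',-np.arctan(F[0]),'x at y=0',F[1], P[[0,-1]].round(3).tolist())
```

```text
L 34 34 yaw 0.05169222317285165 x at y=0 0.45803188959174823 [[0.456, 0.036, 0.05], [0.464, -0.112, 0.05]]
R 44 44 yaw 0.051191762608017034 x at y=0 0.6562488426670771 [[0.652, 0.085, 0.05], [0.661, -0.102, 0.05]]
```

>>> run_rows:
  steps:
    - {"pos":[0.005, -0.0012, 0.02]}
    - {"pos":[0, 0, 0.03]}
    - {"pos":[0, 0, 0.03]}
    - {"pos":[0, 0, 0.02]}
    - {"pos":[0, 0, 0.01]}
    - {"pos":[0, 0, 0.006]}
    - {"pos":[0, 0, 0.004]}
    - {}

```text
time: 5.92
tool_pos: [0.5184, -0.0753, 0.2444]
tool_rot: [3.141, 0.0, 1.622]
contact_force: [-0.0, 0.1, -3.3]
opening: 0.0499
grip_force: 39.9
```

>>> run_rows:
  steps:
    - {}
    - {}

```text
time: 6.08
tool_pos: [0.5185, -0.0749, 0.2453]
tool_rot: [3.139, 0.001, 1.623]
contact_force: [-0.1, 0.7, -3.0]
opening: 0.0496
grip_force: 39.9
```

```bash
python3 go.py .5182 -.0754 .0793 1.6227
```

```text
t 6.08 now [-0.0004 -0.0003  0.007 ] rv [0.0022 0.0009 0.    ] d after turn [-0.0005 -0.0003  0.007 ] n 0.2
```

>>> run_rows:
  steps:
    - {"pos":[0, 0, 0.0025]}
    - {"pos":[0, 0, 0.0025]}
    - {"pos":[0, 0, 0.0015]}
    - {"pos":[0, 0, 0.001]}
    - {}
    - {}

```text
time: 6.58
tool_pos: [0.518, -0.0746, 0.2382]
tool_rot: [3.141, 0.001, 1.623]
contact_force: [-4.1, 0.7, 9.9]
opening: 0.0498
grip_force: 39.9
```

>>> run_rows:
  steps:
    - {}
    - {}
    - {}
  jaw: 0.056

```text
time: 6.83
tool_pos: [0.5182, -0.0748, 0.2369]
tool_rot: [3.141, 0.0, 1.623]
contact_force: [-0.0, 0.7, 1.1]
opening: 0.0556
grip_force: 0.0
```

>>> run_rows:
  steps:
    - {"pos":[0, 0, -0.01]}
    - {"pos":[0, 0, -0.02]}
    - {"pos":[0, 0, -0.03]}
    - {"pos":[0, 0, -0.04]}
    - {"pos":[0, 0, -0.04]}
  jaw: 0.092

```text
time: 7.25
tool_pos: [0.5177, -0.0746, 0.3784]
tool_rot: [-3.14, -0.0, 1.623]
contact_force: [0.8, -0.7, 0.1]
opening: 0.085
grip_force: 0.0
```

>>> run_rows:
  steps:
    - {"pos":[0.015, 0.03, -0.01]}
    - {"pos":[0, 0.04, 0]}
    - {"pos":[0, 0.04, 0]}
    - {"pos":[0, 0.04, 0]}
    - {"pos":[0, 0.04, 0]}
    - {}

```text
time: 7.75
tool_pos: [0.7125, -0.0496, 0.3828]
tool_rot: [3.141, -0.0, 1.624]
contact_force: [-0.2, -0.1, -2.1]
opening: 0.0918
grip_force: 0.0
```

```bash
python3 -c "
from h import *
for n in('side','scene'): 
  c=snap(n,n+'1')
a=load('side1')['image'][:,:,::-1]; b=load('scene1')['image'][:,:,::-1]
r=lambda i,s:cv2.resize(i,None,fx=s,fy=s,interpolation=cv2.INTER_CUBIC)
cv2.imwrite('pics/c5.png',np.hstack([r(a[230:330,265:365],4),r(b[225:325,235:335],4)]))"
```

```text
(no output)
```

View pics/c5.png

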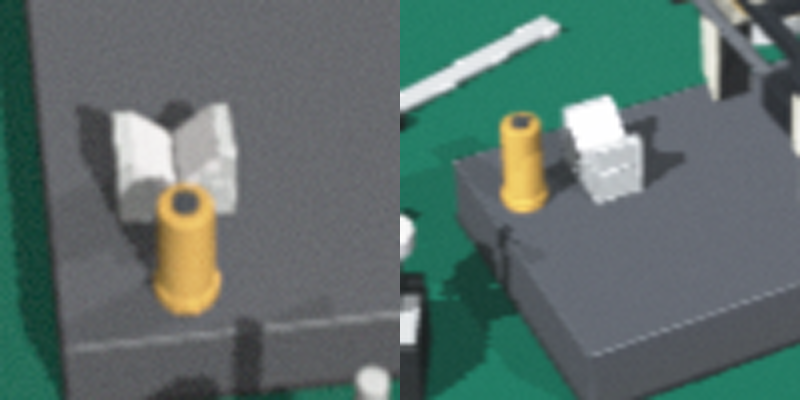

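Create chk.py:
```python
from fit import *
S,C=load('side1'),load('scene1')
c=lambda o,x,y,q=0:[(m,(x+(u-q)/4-.4,y+v/4-.4)) for m,(u,v) in o]
a=c([((-25,15,40),(112,113)),((25,15,40),(228,103)),((-25,-15,0),(122,220)),((25,-15,0),(237,212)),((25,-15,40),(238,148))],265,230)
b=c([((-25,-15,40),(565,107)),((-25,15,40),(613,95)),((25,15,40),(640,138)),((25,-15,40),(583,150)),((25,-15,0),(600,203)),((25,-15+30,0),(641,190))],235,225,400)
sa=(265+187/4-.4,230+202/4-.4); sb=(235+122/4-.4,225+122/4-.4)
rt=R.from_euler('z',-.052).as_matrix()[:2,:2]
for n,o,s,cam in (('side',[(S,a)],sa,S),('scene',[(C,b)],sb,C)):
    x,r=fit(o,.05,[.52,-.07,.05]); st=at(cam,*s,.108)[:2]
    print(n,x.round(4),'stop',st.round(4),'block-stop in plate mm',(rt@(x[:2]-st)*1000).round(1)); print(r.round(1).tolist())
from fit0 import D,S as S0,C as C0
z,x0,pa,pb=D['plate']
for o in ([(S0,pa)],[(C0,pb)]): print(fit(o,z,x0)[0].round(4))
```

```bash
python3 chk.py
```

```text
side [ 0.52   -0.0714  0.0573] stop [ 0.5218 -0.124 ] block-stop in plate mm [ 1.  52.6]
[[0.2, -0.5], [-0.1, -0.8], [0.2, 0.6], [-0.2, -0.3], [-0.2, 1.2]]
scene [ 0.5174 -0.0729 -0.035 ] stop [ 0.5195 -0.1253] block-stop in plate mm [ 0.6 52.4]
[[0.1, -0.6], [-0.4, -0.4], [0.1, 0.4], [2.6, 0.3], [-1.2, -0.1], [0.0, 0.2]]
[0.5604 0.0028 0.0499]
[0.5605 0.001  0.0543]
```

```bash
python3 go.py .454 -.2409 .2 1.892
```

```text
t 7.85 now [-0.1776 -0.2635  0.0262] rv [-0.003  -0.001  -0.2686] d after turn [-0.1013 -0.3013  0.0255] n 7.6
```

>>> run_rows:
  steps:
    - {"pos":[-0.022, -0.033, 0]}
    - {"pos":[-0.022, -0.033, 0]}
    - {"pos":[-0.022, -0.033, 0]}
    - {"pos":[-0.022, -0.033, 0]}
    - {"pos":[-0.022, -0.033, 0]}
    - {"pos":[-0.022, -0.033, 0]}
    - {"pos":[-0.022, -0.033, 0]}
    - {"pos":[-0.022, -0.033, 0]}
  jaw: 0.066

```text
time: 8.52
tool_pos: [0.449, -0.239, 0.3881]
tool_rot: [3.141, 0.001, 1.623]
contact_force: [0.4, -1.4, -0.4]
opening: 0.0663
grip_force: 0.0
```

>>> run_rows:
  steps:
    - {"pos":[0, 0, 0.013], "r":[0, 0, -0.09]}
    - {"pos":[0, 0, 0.013], "r":[0, 0, -0.09]}
    - {"r":[0, 0, -0.088]}
    - {}
    - {}

```text
time: 8.93
tool_pos: [0.4514, -0.2388, 0.3619]
tool_rot: [3.141, 0.001, 1.888]
contact_force: [0.6, 0.0, 0.8]
opening: 0.066
grip_force: 0.0
```

```bash
python3 go.py .454 -.2409 .2 1.892; python3 -c "
from h import *
snap('wrist','w3')"
```

```text
t 8.93 now [-0.0028  0.0018  0.0029] rv [ 0.0008  0.0012 -0.0042] d after turn [-0.0028  0.0018  0.0029] n 0.1
```

View pics/w3.png

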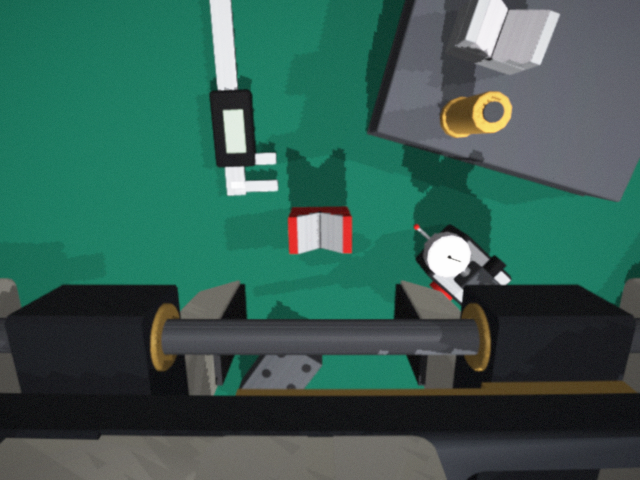

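The tall V is centred at (320,231), with the caliper jaws well ahead of the finger lanes at (275,186). The indicator is at (450,255), outside the body's reach.

Run:
```python
from h import *
w=load('w3'); p=at(w,320,209,.0305);q=at(w,320,252,.0305); print(p,q,(p+q)/2, np.linalg.norm(p-q), np.arctan2(*(p-q)[1::-1])-np.pi/2)
```

```bash
python3 go.py .4535 -.240 .036 1.892
```

```text
[ 0.4460315  -0.22357743  0.0305    ] [ 0.45741796 -0.25837545  0.0305    ] [ 0.45172473 -0.24097644  0.0305    ] 0.0366135703821105 0.3162347147403981
t 8.98 now [-0.0014  0.0012  0.1669] rv [ 0.0009  0.0015 -0.0041] d after turn [-0.0016  0.0013  0.1669] n 4.0
```

>>> run_rows:
  steps:
    - {"pos":[-0.002, 0.0013, 0.035], "r":[0, 0, -0.004]}
    - {"pos":[0, 0, 0.035]}
    - {"pos":[0, 0, 0.035]}
    - {"pos":[0, 0, 0.03]}
    - {"pos":[0, 0, 0.02]}
    - {"pos":[0, 0, 0.012]}
    - {}

```text
time: 9.57
tool_pos: [0.4537, -0.2401, 0.1918]
tool_rot: [-3.139, -0.003, 1.893]
contact_force: [-1.1, -0.4, 0.3]
opening: 0.0659
grip_force: 0.0
```

>>> run_rows:
  steps:
    - {}
    - {}
    - {}
    - {}
    - {}
  jaw: 0.03
  grip_force: 40

```text
time: 9.98
tool_pos: [0.4544, -0.241, 0.195]
tool_rot: [3.141, 0.002, 1.895]
contact_force: [-3.7, -0.8, 7.4]
opening: 0.05
grip_force: 40.0
```

```bash
python3 go.py .453 -.2409 .036 1.892
```

```text
t 9.98 now [ 0.0006 -0.0013  0.    ] rv [0.0005 0.0015 0.0027] d after turn [ 0.0006 -0.0013  0.    ] n 0.0
```

>>> run_rows:
  steps:
    - {"pos":[0, 0, -0.02]}
    - {"pos":[0, 0, -0.036]}
    - {"pos":[0, 0, -0.036]}
    - {"pos":[0, 0, -0.036]}
    - {"pos":[0, 0, -0.036]}
    - {"pos":[0, 0, -0.036]}
    - {}

```text
time: 10.57
tool_pos: [0.4552, -0.2412, 0.4012]
tool_rot: [3.134, 0.011, 1.895]
contact_force: [1.0, -1.7, -3.8]
opening: 0.0494
grip_force: 40.0
```

```bash
python3 go.py .5127 .0398 .2 1.6227
```

```text
t 10.57 now [0.2485 0.1436 0.0406] rv [0.0095 0.0098 0.272 ] d after turn [0.2776 0.072  0.0422] n 7.0
```

>>> run_rows:
  steps:
    - {"r":[0, 0, 0.0907]}
    - {"r":[0, 0, 0.0907]}
    - {"r":[0, 0, 0.0907]}
    - {"pos":[0.03, 0.008, 0]}
    - {"pos":[0.04, 0.0105, 0]}
    - {"pos":[0.04, 0.0105, 0]}
    - {"pos":[0.04, 0.0105, 0]}
    - {"pos":[0.04, 0.0105, 0]}

```text
time: 11.23
tool_pos: [0.4941, -0.0466, 0.3928]
tool_rot: [-3.141, -0.001, 1.622]
contact_force: [1.2, 0.1, -5.8]
opening: 0.0498
grip_force: 40.0
```

>>> run_rows:
  steps:
    - {"pos":[0.04, 0.0105, 0.01]}
    - {"pos":[0.03, 0.0075, 0.02]}
    - {"pos":[0.0176, 0.004, 0.02]}
    - {"pos":[0, 0, 0.03]}
    - {"pos":[0, 0, 0.02]}
    - {}
    - {}

```text
time: 11.82
tool_pos: [0.5113, 0.0394, 0.2929]
tool_rot: [-3.138, -0.0, 1.623]
contact_force: [0.7, -0.2, -4.8]
opening: 0.0499
grip_force: 40.0
```

```bash
python3 go.py .5127 .0398 .086 1.6227
```

```text
t 11.82 now [0.0003 0.0016 0.0479] rv [-0.0033 -0.0005 -0.0001] d after turn [0.0003 0.0014 0.0479] n 1.1
```

>>> run_rows:
  steps:
    - {"pos":[0, 0.0015, 0.015]}
    - {"pos":[0, 0, 0.015]}
    - {"pos":[0, 0, 0.01]}
    - {"pos":[0, 0, 0.003]}
    - {"pos":[0, 0, 0.002]}
    - {}
    - {}
    - {}

```text
time: 12.48
tool_pos: [0.5135, 0.0393, 0.2497]
tool_rot: [3.14, 0.0, 1.623]
contact_force: [-0.4, -0.3, -4.8]
opening: 0.0498
grip_force: 40.0
```

```bash
python3 go.py .5127 .0398 .086 1.6227
```

```text
t 12.48 now [ 0.0005 -0.0008  0.0047] rv [ 0.0016  0.0003 -0.0001] d after turn [ 0.0005 -0.0008  0.0047] n 0.1
```

>>> run_rows:
  steps:
    - {"pos":[0.0004, -0.0006, 0.002]}
    - {"pos":[0, 0, 0.002]}
    - {"pos":[0, 0, 0.0015]}
    - {}
    - {}

```text
time: 12.9
tool_pos: [0.5126, 0.0398, 0.245]
tool_rot: [3.14, 0.0, 1.623]
contact_force: [-5.0, 1.2, 9.9]
opening: 0.0496
grip_force: 40.0
```

>>> run_rows:
  steps:
    - {}
    - {}
    - {}
  jaw: 0.056

```text
time: 13.15
tool_pos: [0.5129, 0.0397, 0.2437]
tool_rot: [3.14, 0.0, 1.623]
contact_force: [0.0, -0.3, 0.7]
opening: 0.0556
grip_force: 0.0
```

>>> run_rows:
  steps:
    - {"pos":[0, 0, -0.01]}
    - {"pos":[0, 0, -0.02]}
    - {"pos":[0, 0, -0.03]}
    - {"pos":[0, 0, -0.04]}
    - {"pos":[0, 0, -0.04]}
  jaw: 0.08

```text
time: 13.57
tool_pos: [0.5122, 0.0398, 0.3851]
tool_rot: [-3.14, -0.0, 1.623]
contact_force: [0.8, -0.3, 0.3]
opening: 0.0794
grip_force: 0.0
```

```bash
python3 go.py .5021 .3813 .2 2.986
```

```text
t 13.57 now [0.3416 0.0077 0.0261] rv [-1.1000e-03 -1.0000e-03 -1.3633e+00] d after turn [0.0629 0.3358 0.0261] n 8.2
```

>>> run_rows:
  steps:
    - {"pos":[0.025, 0, 0]}
    - {"pos":[0.04, 0.001, 0], "r":[0, 0, -0.05]}
    - {"pos":[0.0395, 0.0035, 0]}
    - {"pos":[0.04, 0.0035, 0]}
    - {"pos":[0.04, 0.0035, 0]}
    - {"pos":[0.04, 0.0035, 0]}
    - {"pos":[0.04, 0.0035, 0]}
    - {"pos":[0.04, 0.0035, 0]}
  jaw: 0.085

```text
time: 14.23
tool_pos: [0.5062, 0.3471, 0.3842]
tool_rot: [3.141, -0.0, 1.673]
contact_force: [1.6, -0.3, -0.5]
opening: 0.0854
grip_force: 0.0
```

>>> run_rows:
  steps:
    - {"pos":[0.035, 0.004, 0], "r":[0, 0, -0.12]}
    - {"r":[0, 0, -0.12]}
    - {"r":[0, 0, -0.12]}
    - {"r":[0, 0, -0.12]}
    - {"r":[0, 0, -0.12]}
    - {"r":[0, 0, -0.12]}
    - {"r":[0, 0, -0.12]}
    - {"r":[0, 0, -0.12]}

```text
time: 14.9
tool_pos: [0.5071, 0.3803, 0.384]
tool_rot: [3.141, 0.0, 2.639]
contact_force: [-0.2, 0.8, -0.2]
opening: 0.0848
grip_force: 0.0
```

>>> run_rows:
  steps:
    - {"r":[0, 0, -0.12]}
    - {"r":[0, 0, -0.12]}
    - {"r":[0, 0, -0.113]}
    - {}
    - {}

```text
time: 15.32
tool_pos: [0.5072, 0.3803, 0.3838]
tool_rot: [3.141, 0.0, 2.982]
contact_force: [-0.3, -0.6, 0.4]
opening: 0.085
grip_force: 0.0
```

```bash
python3 go.py .5021 .3813 .2 2.986; python3 -c "
from h import *
snap('wrist','w4')"
```

```text
t 15.32 now [0.0052 0.0002 0.0248] rv [ 0.0002  0.0003 -0.0037] d after turn [0.0051 0.0002 0.0248] n 0.6
```

View pics/w4.png

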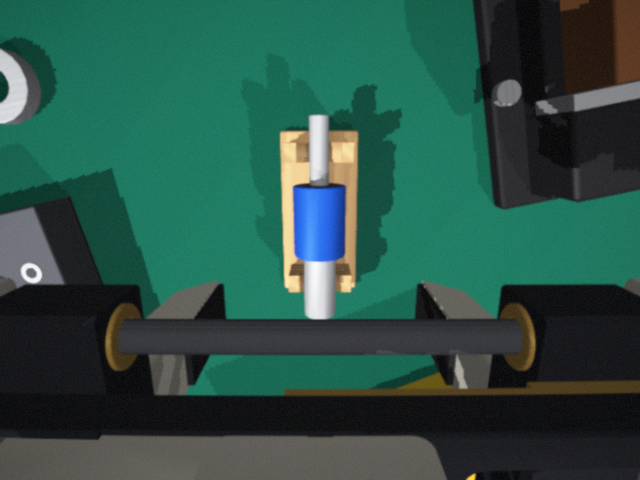

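Run:
```python
from h import *
w=load('w4'); 
for z in (.067,): 
  p=at(w,319,184,z);q=at(w,320,258,z); print(p,q,(p+q)/2, np.linalg.norm(p-q))
a=at(w,318.5,120,.045);b=at(w,320,305,.045);print(np.arctan2(*(b-a)[1::-1]))
```

```bash
python3 go.py .5021 .3813 .044 2.986
```

```text
[0.46878372 0.38559913 0.067     ] [0.5274427  0.37690289 0.067     ] [0.49811321 0.38125101 0.067     ] 0.0593000948465108
-0.15260448839982232
t 15.37 now [0.0052 0.0002 0.1807] rv [ 0.0001  0.0002 -0.004 ] d after turn [0.0052 0.0002 0.1807] n 4.3
```

>>> run_rows:
  steps:
    - {"pos":[0.0066, 0.0002, 0.035], "r":[0, 0, -0.004]}
    - {"pos":[0, 0, 0.035]}
    - {"pos":[0, 0, 0.035]}
    - {"pos":[0, 0, 0.035]}
    - {"pos":[0, 0, 0.025]}
    - {"pos":[0, 0, 0.015]}
    - {}

```text
time: 15.95
tool_pos: [0.4996, 0.3809, 0.1994]
tool_rot: [-3.137, -0.006, 2.987]
contact_force: [0.1, 0.1, -0.2]
opening: 0.085
grip_force: 0.0
```

>>> run_rows:
  steps:
    - {}
    - {}
    - {}
    - {}
    - {}
  jaw: 0.03
  grip_force: 40

```text
time: 16.37
tool_pos: [0.5009, 0.3817, 0.2046]
tool_rot: [3.14, 0.002, 2.989]
contact_force: [-0.6, 0.4, 0.4]
opening: 0.0562
grip_force: 0.0
```

```bash
python3 go.py .5005 .3813 .044 2.986
```

```text
t 16.37 now [ 0.0004 -0.0004  0.0016] rv [0.0012 0.0016 0.0034] d after turn [ 0.0004 -0.0004  0.0016] n 0.0
```

>>> run_rows:
  steps:
    - {"pos":[0, 0, -0.02]}
    - {"pos":[0, 0, -0.036]}
    - {"pos":[0, 0, -0.036]}
    - {"pos":[0, 0, -0.036]}
    - {"pos":[0, 0, -0.036]}
    - {"pos":[0, 0, -0.036]}
    - {}

```text
time: 16.95
tool_pos: [0.501, 0.3819, 0.4127]
tool_rot: [3.132, 0.012, 2.99]
contact_force: [0.8, 0.3, 1.9]
opening: 0.0304
grip_force: 0.0
```

>>> run_rows:
  steps:
    - {"r":[0, 0, 0.12]}
    - {"r":[0, 0, 0.12]}
    - {"r":[0, 0, 0.12]}
    - {"r":[0, 0, 0.12]}
    - {"r":[0, 0, 0.12]}
    - {"r":[0, 0, 0.12]}
    - {"r":[0, 0, 0.12]}
    - {"r":[0, 0, 0.12]}

```text
time: 17.62
tool_pos: [0.5006, 0.3815, 0.4037]
tool_rot: [3.141, 0.0, 2.024]
contact_force: [-0.1, -0.3, 0.3]
opening: 0.03
grip_force: 0.0
```

>>> run_rows:
  steps:
    - {"r":[0, 0, 0.12]}
    - {"r":[0, 0, 0.12]}
    - {"r":[0, 0, 0.12]}
    - {}
    - {}

```text
time: 18.03
tool_pos: [0.5006, 0.3815, 0.4036]
tool_rot: [3.141, -0.0, 1.673]
contact_force: [-0.7, -0.6, 0.5]
opening: 0.0299
grip_force: 0.0
```

```bash
python3 go.py .5156 -.0171 .2 1.6227
```

```text
t 18.03 now [-0.398  -0.0258  0.0445] rv [ 0.0004 -0.0001  0.0505] d after turn [-0.3988 -0.0057  0.0446] n 9.6
```

The fingers hadn't closed before I lifted, so the grasp missed. I'll turn back and look again.

>>> run_rows:
  steps:
    - {"pos":[0, 0, 0.01], "r":[0, 0, -0.12]}
    - {"pos":[0, 0, 0.01], "r":[0, 0, -0.12]}
    - {"r":[0, 0, -0.12]}
    - {"r":[0, 0, -0.12]}
    - {"r":[0, 0, -0.12]}
    - {"r":[0, 0, -0.12]}
    - {"r":[0, 0, -0.12]}
    - {"r":[0, 0, -0.12]}
  jaw: 0.085

```text
time: 18.7
tool_pos: [0.5006, 0.3815, 0.3835]
tool_rot: [3.141, 0.0, 2.64]
contact_force: [-0.5, 0.2, 0.2]
opening: 0.0788
grip_force: 0.0
```

>>> run_rows:
  steps:
    - {"r":[0, 0, -0.12]}
    - {"r":[0, 0, -0.12]}
    - {"r":[0, 0, -0.12]}
    - {}
    - {}

```text
time: 19.12
tool_pos: [0.5007, 0.3815, 0.3834]
tool_rot: [3.142, 0.0, 2.988]
contact_force: [0.2, 0.5, -0.9]
opening: 0.0851
grip_force: 0.0
```

```bash
python3 -c "
from h import *
snap('wrist','w5')"
python3 go.py .5005 .3813 .044 2.986
```

```text
t 19.17 now [ 1.000e-04 -3.000e-04  1.804e-01] rv [0.     0.0001 0.0017] d after turn [ 1.000e-04 -3.000e-04  1.804e-01] n 4.3
```

View pics/w5.png

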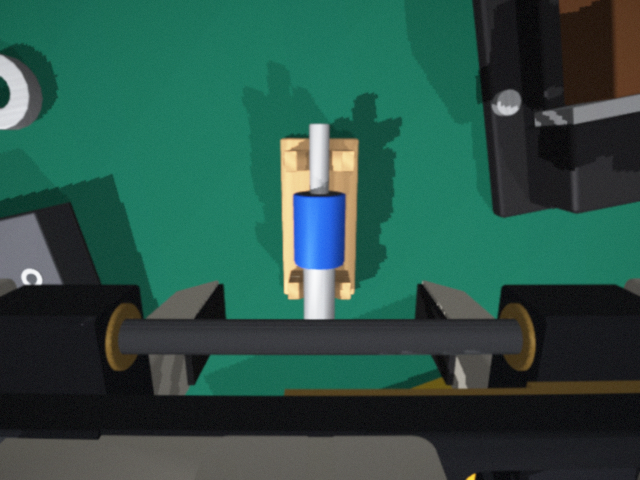

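The roller hasn't moved: the barrel is still square at (320,230). I'll retry, giving the fingers time to close.

>>> run_rows:
  steps:
    - {"pos":[0, -0.0003, 0.035], "r":[0, 0, 0.002]}
    - {"pos":[0, 0, 0.035]}
    - {"pos":[0, 0, 0.035]}
    - {"pos":[0, 0, 0.035]}
    - {"pos":[0, 0, 0.025]}
    - {"pos":[0, 0, 0.0145]}
    - {}
  jaw: 0.07

```text
time: 19.75
tool_pos: [0.4996, 0.3806, 0.1999]
tool_rot: [-3.137, -0.006, 2.986]
contact_force: [-0.9, -0.8, 0.1]
opening: 0.07
grip_force: 0.0
```

>>> run_rows:
  steps:
    - {}
    - {}
    - {}
    - {}
    - {}
    - {}
    - {}
    - {}
  jaw: 0.03
  grip_force: 40

```text
time: 20.42
tool_pos: [0.501, 0.3807, 0.2052]
tool_rot: [-3.141, 0.001, 2.988]
contact_force: [-0.5, -4.7, 6.5]
opening: 0.043
grip_force: 40.0
```

```bash
python3 go.py .5005 .3813 .044 2.986
```

```text
t 20.42 now [0.0005 0.0005 0.0022] rv [-0.0004  0.0013  0.0018] d after turn [0.0005 0.0005 0.0022] n 0.1
```

>>> run_rows:
  steps:
    - {"pos":[0, 0, -0.02]}
    - {"pos":[0, 0, -0.036]}
    - {"pos":[0, 0, -0.036]}
    - {"pos":[0, 0, -0.036]}
    - {"pos":[0, 0, -0.036]}
    - {"pos":[0, 0, -0.036]}
    - {}

```text
time: 21.0
tool_pos: [0.501, 0.3818, 0.4123]
tool_rot: [3.133, 0.01, 2.988]
contact_force: [0.6, 1.2, -3.4]
opening: 0.0433
grip_force: 40.0
```

>>> run_rows:
  steps:
    - {"r":[0, 0, 0.12]}
    - {"r":[0, 0, 0.12]}
    - {"r":[0, 0, 0.12]}
    - {"r":[0, 0, 0.12]}
    - {"r":[0, 0, 0.12]}
    - {"r":[0, 0, 0.12]}
    - {"r":[0, 0, 0.12]}
    - {"r":[0, 0, 0.12]}

```text
time: 21.67
tool_pos: [0.5004, 0.3813, 0.4023]
tool_rot: [-3.139, -0.0, 2.022]
contact_force: [0.7, -0.2, -4.9]
opening: 0.0433
grip_force: 40.0
```

>>> run_rows:
  steps:
    - {"r":[0, 0, 0.12]}
    - {"r":[0, 0, 0.12]}
    - {"r":[0, 0, 0.12]}
    - {"r":[0, 0, 0.045]}
    - {}

```text
time: 22.08
tool_pos: [0.5004, 0.3813, 0.4024]
tool_rot: [-3.139, 0.001, 1.621]
contact_force: [0.5, -0.7, -4.3]
opening: 0.0432
grip_force: 40.0
```

```bash
python3 go.py .5156 -.0171 .2 1.6227
```

```text
t 22.08 now [-0.3986 -0.0048  0.0437] rv [-0.0022  0.0007 -0.0017] d after turn [-0.3986 -0.0055  0.0434] n 9.6
```

>>> run_rows:
  steps:
    - {"pos":[-0.025, 0, 0]}
    - {"pos":[-0.04, -0.0005, 0]}
    - {"pos":[-0.041, -0.0005, 0]}
    - {"pos":[-0.041, -0.0005, 0]}
    - {"pos":[-0.041, -0.0005, 0]}
    - {"pos":[-0.041, -0.0005, 0]}
    - {"pos":[-0.041, -0.0005, 0]}
    - {"pos":[-0.041, -0.0005, 0]}

```text
time: 22.75
tool_pos: [0.5127, 0.0688, 0.4033]
tool_rot: [-3.141, -0.0, 1.625]
contact_force: [1.1, -0.8, -3.3]
opening: 0.043
grip_force: 40.0
```

>>> run_rows:
  steps:
    - {"pos":[-0.04, -0.0005, 0.02]}
    - {"pos":[-0.03, -0.0005, 0.03]}
    - {"pos":[-0.017, -0.0005, 0.03]}
    - {"pos":[0, 0, 0.03]}
    - {"pos":[0, 0, 0.01]}
    - {}
    - {}
    - {}

```text
time: 23.42
tool_pos: [0.5169, -0.0126, 0.2875]
tool_rot: [3.139, 0.001, 1.624]
contact_force: [0.5, 0.2, -4.4]
opening: 0.043
grip_force: 40.0
```

```bash
python3 go.py .5156 -.0171 .093 1.6227
python3 -c "
from h import *
for n in('side','scene'): 
  c=snap(n,n+'2')
a=load('side2')['image'][:,:,::-1]; b=load('scene2')['image'][:,:,::-1]
r=lambda i,s:cv2.resize(i,None,fx=s,fy=s,interpolation=cv2.INTER_CUBIC)
cv2.imwrite('pics/c6.png',np.hstack([r(a[180:310,265:365],4),r(b[195:325,245:345],4)]))"
```

```text
t 23.42 now [-0.0044 -0.0016  0.0355] rv [0.0031 0.0007 0.0017] d after turn [-0.0044 -0.0015  0.0355] n 0.9
```

View pics/c6.png

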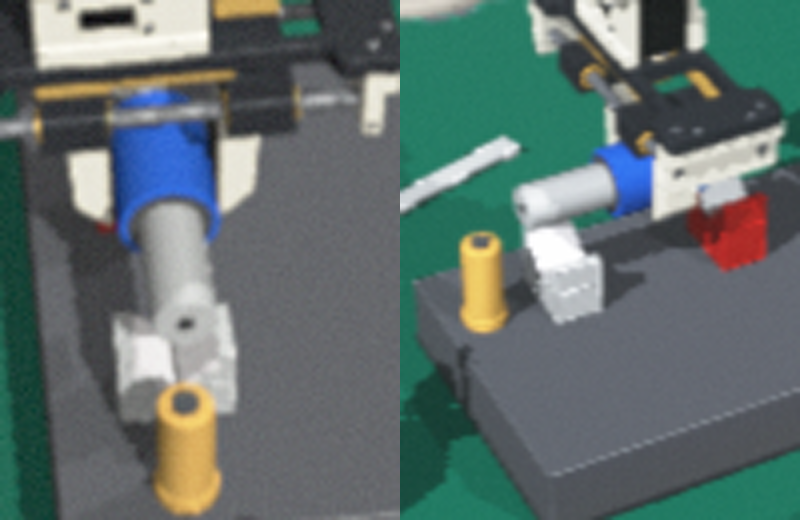

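Run:
```python
from h import *
S,C=load('side2'),load('scene2'); rt=R.from_euler('z',-.052).as_matrix()[:2,:2]
for c,e,s in ((S,(311.35,260.35),(265+187/4-.4,180+402/4-.4)),(C,(275.85,246.6),(245+82/4-.4,195+240/4-.4))):
    E=at(c,*e,.1275)[:2];st=at(c,*s,.108)[:2]
    print(E,st,(rt@(E-st)*1000).round(1),'origin',(E+.085*np.array([-.052,.9987])).round(4))
```

```text
[ 0.52362058 -0.0985349 ] [ 0.52178144 -0.12403215] [ 3.2 25.4] origin [ 0.5192 -0.0136]
[ 0.52285985 -0.09838346] [ 0.51764506 -0.12462981] [ 6.6 25.9] origin [ 0.5184 -0.0135]
```

>>> run_rows:
  steps:
    - {"pos":[-0.0033, -0.0015, 0.01]}
    - {"pos":[0, 0, 0.01]}
    - {"pos":[0, 0, 0.006]}
    - {"pos":[0, 0, 0.003]}
    - {}
    - {}
    - {}

```text
time: 24.1
tool_pos: [0.5151, -0.0165, 0.2571]
tool_rot: [3.141, 0.0, 1.623]
contact_force: [0.4, -0.4, -5.1]
opening: 0.043
grip_force: 40.0
```

```bash
python3 go.py .5155 -.0158 .093 1.6227
```

```text
t 24.1 now [0.0007 0.0004 0.0051] rv [0.0007 0.0002 0.0001] d after turn [0.0007 0.0004 0.0051] n 0.1
```

>>> run_rows:
  steps:
    - {"pos":[0.0005, 0.0003, 0.002]}
    - {"pos":[0, 0, 0.0015]}
    - {"pos":[0, 0, 0.001]}
    - {"pos":[0, 0, 0.0005]}
    - {}
    - {}

```text
time: 24.6
tool_pos: [0.5153, -0.016, 0.2522]
tool_rot: [3.141, 0.0, 1.622]
contact_force: [-0.3, 1.1, 0.5]
opening: 0.0432
grip_force: 40.0
```

>>> run_rows:
  steps:
    - {"pos":[0, 0, 0.0003]}
    - {}
    - {}
    - {}
  jaw: 0.05

```text
time: 24.93
tool_pos: [0.5152, -0.0162, 0.2516]
tool_rot: [3.141, 0.0, 1.623]
contact_force: [-1.2, -0.2, -0.4]
opening: 0.0496
grip_force: 0.0
```

>>> run_rows:
  steps:
    - {}
    - {}
    - {}
    - {}
  jaw: 0.066

```text
time: 25.27
tool_pos: [0.5151, -0.0161, 0.2515]
tool_rot: [-3.142, 0.0, 1.623]
contact_force: [-0.7, 0.4, -1.2]
opening: 0.0655
grip_force: 0.0
```

>>> run_rows:
  steps:
    - {"pos":[0, 0, -0.01]}
    - {"pos":[0, 0, -0.02]}
    - {"pos":[0, 0, -0.04]}
    - {"pos":[0, 0, -0.04]}
    - {"pos":[0, 0, -0.04]}

```text
time: 25.68
tool_pos: [0.5146, -0.016, 0.4039]
tool_rot: [-3.141, -0.0, 1.623]
contact_force: [1.6, -0.7, 0.0]
opening: 0.066
grip_force: 0.0
```

>>> run_rows:
  steps:
    - {"pos":[0, 0.03, 0]}
    - {"pos":[0, 0.04, 0]}
    - {"pos":[0, 0.04, 0]}
    - {"pos":[0, 0.04, 0]}
    - {"pos":[0, 0.04, 0]}
    - {}

```text
time: 26.18
tool_pos: [0.7104, -0.0062, 0.3974]
tool_rot: [-3.142, -0.0, 1.623]
contact_force: [-1.1, -0.6, -1.7]
opening: 0.0662
grip_force: 0.0
```

```bash
python3 -c "
from h import *
for n in('side','scene'): 
  c=snap(n,n+'3')
a=load('side3')['image'][:,:,::-1]; b=load('scene3')['image'][:,:,::-1]
r=lambda i,s:cv2.resize(i,None,fx=s,fy=s,interpolation=cv2.INTER_CUBIC)
cv2.imwrite('pics/c7.png',np.hstack([r(a[180:310,265:365],4),r(b[195:325,245:345],4)]))"
python3 go.py .582 -.2346 .3 1.174
```

```text
t 26.28 now [-0.2217 -0.1357 -0.0594] rv [-3.30e-03  3.00e-04  4.49e-01] d after turn [-0.2585 -0.0258 -0.0597] n 6.4
```

View pics/c7.png

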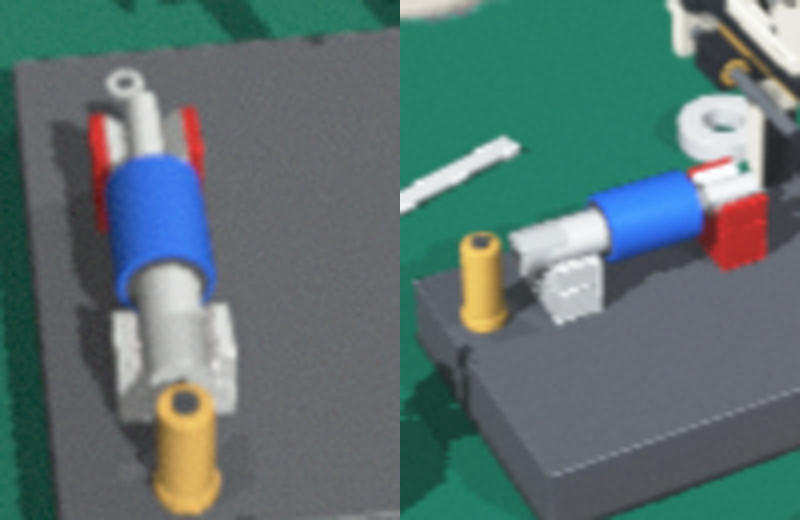

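The roller is seated in both vees, with its thick end just short of the pillar. That was my last permitted view, so the rest is numeric: check the roller and refine the indicator yaw from the stylus tip.

Create red.py:
```python
from h import *
def blobs(c,box,kind='red'):
    u0,v0,u1,v1=box; i=c['image'][v0:v1,u0:u1].astype(int); r,g,b=i[...,0],i[...,1],i[...,2]
    m=(r>g+60)&(r>b+60) if kind=='red' else (b>r+60)&(b>g+40)
    n,_,st,ce=cv2.connectedComponentsWithStats(m.astype(np.uint8),connectivity=8)
    return [(int(st[k][4]),(ce[k]+[u0,v0]).round(1).tolist(),(st[k][:4]+[u0,v0,0,0]).tolist()) for k in range(1,n) if st[k][4]>1]
```

Run:
```python
from red import *
w=load('w3');S=load('side0');S3=load('side3');C3=load('scene3')
bw=blobs(w,(400,210,520,310));bs=blobs(S,(300,335,360,390)); print('w3',bw);print('side',bs)
print('C3',blobs(C3,(200,270,260,330)))
for c,b in((w,bw),(S,bs)):
    for a,p,_ in b: print(p,at(c,*p,.044).round(4),at(c,*p,.03).round(4))
from fit import *
x=[.5153,-.0167]; T=R.from_euler('z',-1.519)
mk=lambda m:T.apply(np.array(m)/1000.)+[*x,.0918]
print('blue',blobs(S3,(260,180,400,320),'blue'),blobs(C3,(240,190,350,330),'blue'))
th=np.linspace(0,2*np.pi,60)
P=np.array([[s*30,22*np.cos(t),22*np.sin(t)] for s in(-1,1) for t in th])
for c in (S3,C3):
    q=proj(c,mk(P)); h=cv2.convexHull(q.astype(np.float32)); M=cv2.moments(h); print('pred bbox',q.min(0).round(1),q.max(0).round(1),'cen',M['m10']/M['m00'],M['m01']/M['m00'])
```

```text
w3 [(24, [416.1, 226.7], [414, 224, 5, 6]), (110, [440.9, 290.4], [431, 282, 21, 18])]
side [(6, [316.5, 347.0], [316, 346, 2, 3]), (140, [349.3, 377.7], [342, 372, 15, 13])]
C3 [(28, [218.5, 308.6], [217, 305, 4, 9])]
[416.1, 226.7] [ 0.5222 -0.2111  0.044 ] [ 0.5265 -0.2129  0.03  ]
[440.9, 290.4] [ 0.562 -0.255  0.044] [ 0.5683 -0.2589  0.03  ]
[316.5, 347.0] [ 0.5239 -0.2106  0.044 ] [ 0.5245 -0.2021  0.03  ]
[349.3, 377.7] [ 0.5702 -0.2684  0.044 ] [ 0.5717 -0.261   0.03  ]
blue [(667, [304.1, 234.1], [292, 218, 27, 38])] [(429, [307.1, 248.0], [292, 238, 29, 23])]
pred bbox [289.7 217.8] [318.  259.4] cen 303.6202837884497 238.73821507253197
pred bbox [291.2 236.6] [320.9 260.3] cen 305.98741480043304 248.3602552057024
```

>>> run_rows:
  steps:
    - {"pos":[-0.025, -0.0155, 0]}
    - {"pos":[-0.033, -0.02, 0]}
    - {"pos":[-0.033, -0.02, 0]}
    - {"pos":[-0.033, -0.02, 0]}
    - {"pos":[-0.033, -0.02, 0]}
    - {"pos":[-0.033, -0.02, 0]}
    - {"pos":[-0.032, -0.019, 0]}
    - {"r":[0, 0, 0.12]}
  jaw: 0.06

```text
time: 26.95
tool_pos: [0.5773, -0.2398, 0.4036]
tool_rot: [-3.141, 0.003, 1.5]
contact_force: [1.1, -0.0, -0.4]
opening: 0.06
grip_force: 0.0
```

>>> run_rows:
  steps:
    - {"r":[0, 0, 0.12]}
    - {"r":[0, 0, 0.12]}
    - {"r":[0, 0, 0.083]}
    - {}
    - {}

```text
time: 27.37
tool_pos: [0.5808, -0.2343, 0.4031]
tool_rot: [3.14, 0.0, 1.182]
contact_force: [0.2, 0.3, 0.3]
opening: 0.0599
grip_force: 0.0
```

```bash
python3 go.py .5825 -.235 .115 1.1808
```

```text
t 27.37 now [1.000e-04 1.700e-03 1.291e-01] rv [0.0012 0.0003 0.0015] d after turn [0.     0.0018 0.1291] n 3.1
```

>>> run_rows:
  steps:
    - {"pos":[0, 0.0017, 0.03]}
    - {"pos":[0, 0, 0.03]}
    - {"pos":[0, 0, 0.03]}
    - {"pos":[0, 0, 0.02]}
    - {"pos":[0, 0, 0.012]}
    - {"pos":[0, 0, 0.004]}
    - {}
    - {}
  jaw: 0.04

```text
time: 28.03
tool_pos: [0.5837, -0.2355, 0.2767]
tool_rot: [3.14, 0.0, 1.181]
contact_force: [0.2, -0.0, 0.5]
opening: 0.04
grip_force: 0.0
```

>>> run_rows:
  steps:
    - {}
    - {}
    - {}
    - {}
    - {}
    - {}
    - {}
    - {}
  jaw: 0.004
  grip_force: 55

```text
time: 28.7
tool_pos: [0.5835, -0.2355, 0.2755]
tool_rot: [-3.141, 0.0, 1.18]
contact_force: [-2.2, 0.4, 1.0]
opening: 0.0109
grip_force: 55.0
```

```bash
python3 go.py .5825 -.235 .115 1.1808
```

```text
t 28.7 now [ 0.     -0.0011  0.0015] rv [-0.0005  0.     -0.001 ] d after turn [ 0.     -0.0011  0.0015] n 0.0
```

>>> run_rows:
  steps:
    - {"pos":[0, 0, -0.015]}
    - {"pos":[0, 0, -0.03]}
    - {"pos":[0, 0, -0.03]}
    - {"pos":[0, 0, -0.03]}
    - {"pos":[0, 0, -0.03]}
    - {"r":[0, 0, -0.11]}
    - {"r":[0, 0, -0.11]}
    - {"r":[0, 0, -0.11]}

```text
time: 29.37
tool_pos: [0.5836, -0.2355, 0.41]
tool_rot: [-3.141, -0.0, 1.515]
contact_force: [-0.6, -0.7, -6.0]
opening: 0.0112
grip_force: 55.0
```

>>> run_rows:
  steps:
    - {"r":[0, 0, -0.112]}
    - {}
    - {}

```text
time: 29.62
tool_pos: [0.5837, -0.2355, 0.4095]
tool_rot: [-3.14, -0.001, 1.618]
contact_force: [1.1, 0.1, -5.1]
opening: 0.0109
grip_force: 55.0
```

```bash
python3 go.py .6174 -.0114 .25 1.622
```

```text
t 29.62 now [0.2223 0.0443 0.0006] rv [-0.0014 -0.0009 -0.0036] d after turn [0.2221 0.0451 0.0005] n 5.4
```

>>> run_rows:
  steps:
    - {"pos":[0.025, 0.007, 0], "r":[0, 0, -0.004]}
    - {"pos":[0.037, 0.009, 0]}
    - {"pos":[0.037, 0.009, 0]}
    - {"pos":[0.037, 0.009, 0]}
    - {"pos":[0.037, 0.009, 0]}
    - {"pos":[0.03, 0.007, 0.01]}
    - {"pos":[0.019, 0.0043, 0.02]}
    - {"pos":[0, 0, 0.03]}

```text
time: 30.28
tool_pos: [0.6267, -0.0063, 0.3523]
tool_rot: [3.135, -0.001, 1.626]
contact_force: [1.5, -0.3, -5.4]
opening: 0.0111
grip_force: 55.0
```

>>> run_rows:
  steps:
    - {"pos":[0, 0, 0.007]}
    - {}
    - {}
    - {}

```text
time: 30.62
tool_pos: [0.6263, -0.0119, 0.3453]
tool_rot: [3.139, 0.001, 1.623]
contact_force: [0.2, -0.9, -5.4]
opening: 0.0107
grip_force: 55.0
```

```bash
python3 go.py .6174 -.0114 .1665 1.622
```

Run:
```python
from red import *
from cell import robot
z=robot.observe()['tool_pos'][2]-.2755; print('foot',z)
for n,box in(('side',(290,200,380,280)),('scene',(260,220,370,320)),('wrist',(0,0,640,480))):
    c=snap(n,n+'4'); 
    for a,p,b in blobs(c,box): print(n,a,p,b,at(c,*p,z+.044).round(4),at(c,*p,z+.030).round(4))
```

```text
t 30.62 now [ 0.001  -0.0089  0.0197] rv [0.003  0.0008 0.0015] d after turn [ 0.001  -0.0089  0.0198] n 0.5
foot 0.06975850442908327
side 60 [313.0, 214.0] [310, 207, 6, 17] [0.5348 0.0215 0.1138] [0.5358 0.0355 0.0998]
side 31 [290.5, 217.8] [290, 209, 3, 18] [0.4941 0.0148 0.1138] [0.4943 0.0287 0.0998]
side 6 [331.8, 227.8] [331, 227, 3, 3] [ 0.5653 -0.015   0.1138] [ 0.5668 -0.0017  0.0998]
side 4 [290.0, 234.5] [290, 233, 1, 4] [ 0.4915 -0.0257  0.1138] [ 0.4916 -0.0127  0.0998]
side 138 [369.2, 242.3] [363, 236, 14, 14] [ 0.6259 -0.0538  0.1138] [ 0.6287 -0.0413  0.0998]
scene 4 [317.5, 237.5] [317, 237, 2, 2] [0.5128 0.0156 0.1138] [0.4954 0.0238 0.0998]
scene 27 [332.9, 251.9] [330, 250, 7, 5] [0.5808 0.0248 0.1138] [0.5646 0.0331 0.0998]
scene 2 [334.5, 259.0] [334, 259, 2, 1] [0.6071 0.0162 0.1138] [0.5913 0.0244 0.0998]
scene 60 [316.0, 275.6] [313, 271, 7, 10] [ 0.6448 -0.0491  0.1138] [ 0.6296 -0.042   0.0998]
scene 2 [368.5, 319.0] [368, 319, 2, 1] [ 0.8182 -0.0081  0.1138] [ 8.058e-01 -3.000e-04  9.980e-02]
wrist 5021 [536.2, 162.3] [474, 0, 166, 244] [0.7406 0.0533 0.1138] [0.7485 0.053  0.0998]
wrist 2371 [563.2, 111.9] [543, 0, 41, 229] [0.7501 0.08   0.1138] [0.7586 0.0815 0.0998]
wrist 632 [93.3, 160.8] [85, 135, 18, 53] [0.5005 0.0416 0.1138] [0.4924 0.0405 0.0998]
wrist 1817 [176.9, 159.2] [158, 134, 40, 54] [0.5462 0.0446 0.1138] [0.5411 0.0437 0.0998]
wrist 38 [210.9, 267.1] [208, 264, 7, 7] [ 0.5633 -0.0158  0.1138] [ 0.5594 -0.0206  0.0998]
```

>>> run_rows:
  steps:
    - {"pos":[0.0008, -0.0085, 0]}
    - {"pos":[0, 0, 0.008]}
    - {"pos":[0, 0, 0.006]}
    - {"pos":[0, 0, 0.002]}
    - {}
    - {}
    - {}

```text
time: 31.35
tool_pos: [0.6175, -0.0106, 0.3276]
tool_rot: [3.141, 0.0, 1.626]
contact_force: [0.7, -0.4, -6.2]
opening: 0.0112
grip_force: 55.0
```

```bash
python3 go.py .6174 -.0114 .1665 1.622
```

```text
t 31.35 now [-0.0008 -0.0001  0.0021] rv [0.0004 0.0002 0.0037] d after turn [-0.0008 -0.0001  0.0021] n 0.1
```

>>> run_rows:
  steps:
    - {"pos":[-0.0006, 0, 0.001]}
    - {"pos":[0, 0, 0.001]}
    - {"pos":[0, 0, 0.0006]}
    - {}
    - {}

```text
time: 31.77
tool_pos: [0.6173, -0.0112, 0.3255]
tool_rot: [3.141, 0.0, 1.626]
contact_force: [-0.9, -0.3, -0.3]
opening: 0.011
grip_force: 55.0
```

>>> run_rows:
  steps:
    - {"pos":[0, 0, 0.0005]}
    - {}
    - {}
  jaw: 0.02

```text
time: 32.02
tool_pos: [0.6175, -0.0112, 0.3248]
tool_rot: [3.14, 0.0, 1.626]
contact_force: [0.5, 0.8, -0.1]
opening: 0.02
grip_force: 0.0
```

>>> run_rows:
  steps:
    - {}
    - {}
    - {}
    - {}
    - {}
  jaw: 0.05

```text
time: 32.43
tool_pos: [0.6173, -0.0112, 0.3244]
tool_rot: [3.142, 0.0, 1.626]
contact_force: [-1.5, 0.5, -0.2]
opening: 0.0477
grip_force: 0.0
```

>>> run_rows:
  steps:
    - {"pos":[0, 0, -0.015]}
    - {"pos":[0, 0, -0.03]}
    - {"pos":[0, 0, -0.04]}
    - {"pos":[0, 0, -0.02]}
    - {}
    - {}

```text
time: 32.93
tool_pos: [0.6173, -0.0112, 0.4306]
tool_rot: [3.139, 0.001, 1.626]
contact_force: [-0.4, -0.3, -0.6]
opening: 0.0501
grip_force: 0.0
```

Create fin.py:
```python
from red import *
for n,box in(('side',(290,200,380,280)),('scene',(260,220,370,320)),('wrist',(0,200,640,480))):
    c=snap(n,n+'5'); z=.05
    for a,p,b in blobs(c,box): print(n,a,p,b,at(c,*p,z+.044).round(4),at(c,*p,z+.030).round(4))
    print('blue',blobs(c,(0,0,640,480) if n=='wrist' else box,'blue')[:4])
```

```bash
python3 fin.py
```

```text
side 60 [313.0, 214.1] [310, 207, 6, 17] [0.5362 0.041  0.094 ] [0.5371 0.055  0.08  ]
side 31 [290.5, 217.8] [290, 209, 3, 18] [0.4943 0.0344 0.094 ] [0.4945 0.0482 0.08  ]
side 4 [290.0, 234.5] [290, 233, 1, 4] [ 0.4916 -0.0073  0.094 ] [0.4917 0.0057 0.08  ]
side 8 [326.1, 235.9] [325, 235, 3, 3] [ 0.5555 -0.0153  0.094 ] [ 0.5569 -0.0025  0.08  ]
side 133 [363.0, 249.7] [357, 244, 13, 13] [ 0.6167 -0.0526  0.094 ] [ 0.6193 -0.0404  0.08  ]
blue [(665, [304.1, 234.1], [292, 218, 27, 38])]
scene 19 [322.0, 236.0] [317, 234, 11, 5] [0.487  0.0403 0.094 ] [0.4696 0.0487 0.08  ]
scene 133 [332.1, 251.0] [328, 243, 9, 17] [0.5538 0.0363 0.094 ] [0.5375 0.0447 0.08  ]
scene 56 [314.7, 279.7] [312, 275, 7, 10] [ 0.6355 -0.0479  0.094 ] [ 0.6205 -0.0409  0.08  ]
scene 2 [368.5, 319.0] [368, 319, 2, 1] [0.8007 0.0029 0.094 ] [0.7883 0.0107 0.08  ]
blue [(360, [305.7, 247.4], [292, 238, 29, 23])]
wrist 1105 [511.3, 217.2] [453, 200, 121, 24] [0.7743 0.0068 0.094 ] [0.7815 0.0045 0.08  ]
wrist 93 [512.0, 205.5] [508, 200, 9, 13] [0.7731 0.0166 0.094 ] [0.7802 0.0147 0.08  ]
wrist 21 [246.0, 229.0] [244, 227, 5, 5] [ 0.5538 -0.0155  0.094 ] [ 0.5511 -0.0187  0.08  ]
wrist 8 [310.4, 257.2] [309, 256, 3, 4] [ 0.6088 -0.0371  0.094 ] [ 0.6086 -0.0414  0.08  ]
wrist 4 [331.5, 257.5] [331, 257, 2, 2] [ 0.6268 -0.0364  0.094 ] [ 0.6274 -0.0406  0.08  ]
blue [(17, [512.5, 0.8], [510, 0, 7, 3]), (4, [544.5, 2.0], [544, 1, 2, 3]), (2, [560.5, 0.0], [560, 0, 2, 1]), (12, [570.5, 0.5], [568, 0, 6, 2])]
```

Run:
```python
from red import *
w=load('wrist5'); B=[b for b in blobs(w,(0,0,640,480),'blue') if b[0]>100]; print(B)
i=w['image'].astype(int); m=(i[...,2]>i[...,0]+60)&(i[...,2]>i[...,1]+40)
rows=np.where(m[:,150:320].sum(1)>15)[0]; 
u0,v0,ww,hh=B[0][2]
for u in (u0+ww*.5,u0+ww*.7):
    r=np.where(m[:,int(u)])[0]; print(u,r.min(),r.max(),at(w,u,r.min()-.5,.1138).round(4),at(w,u,r.max()+.5,.1138).round(4))
print('right edge (z axis height)',at(w,u0+ww,v0+hh/2,.097).round(4))
```

```text
[(164, [499.6, 66.4], [486, 62, 28, 9]), (201, [546.9, 88.0], [531, 83, 35, 12]), (177, [546.2, 109.5], [529, 104, 33, 12]), (108, [477.6, 130.2], [470, 125, 20, 10]), (161, [551.3, 129.0], [541, 124, 19, 12]), (102, [495.8, 149.0], [487, 145, 18, 10]), (266, [536.6, 169.2], [522, 163, 30, 13]), (102, [493.1, 168.6], [483, 165, 19, 9]), (212, [534.9, 187.6], [520, 182, 32, 12]), (3952, [200.1, 230.2], [171, 192, 58, 78])]
500.0 18 171 [0.7317 0.1489 0.1138] [0.7491 0.0444 0.1138]
505.6 40 132 [0.7379 0.1353 0.1138] [0.7485 0.0729 0.1138]
right edge (z axis height) [0.7545 0.1217 0.097 ]
```

Run:
```python
from red import *
w=load('wrist5'); i=w['image'].astype(int); m=(i[...,2]>i[...,0]+60)&(i[...,2]>i[...,1]+40)
for u in (200,215,224,226,227,228):
    r=np.where(m[180:290,u])[0]+180; print(u,r.min(),r.max())
a=at(w,226,0.5*(192+270),.097); print('edge',a, at(w,229,231,.097),'tip',at(w,246,229,.094))
T=R.from_euler('z',-1.519); P=np.array([[s*30,22*np.cos(t),22*np.sin(t)] for s in(-1,1) for t in np.linspace(0,6.28,60)])
q=proj(w,T.apply(P/1000)+[.5155,-.0167,.0918]); print('pred',q.min(0),q.max(0)); print('pred tip',proj(w,[.5525,-.0148,.094]))
```

```text
200 195 268
215 194 267
224 192 264
226 208 262
227 226 261
228 249 259
edge [ 0.53771032 -0.01735936  0.097     ] [ 0.54021006 -0.01722309  0.097     ] tip [ 0.55378433 -0.01545246  0.094     ]
pred [170.11900123 188.7540911 ] [229.93318123 269.55974623]
pred tip [[244.47145979 228.15838457]]
```

```bash
python3 -c "
from cell import robot
print(robot.hand_in())"
```

```text
the job is handed in; nothing more can be done
None
```

I placed both V-blocks, the roller and the dial indicator in the order asked and handed the job in at about 33 s; the hand-in gave no verdict. By the camera and tool readings, good to about 2 mm, the roller sits in both vees with its thick end about 10 mm from the pillar, and the stylus is about 15 mm short of mid-barrel.

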